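# Set the gib screw of a sample stage

### The arm

A 6-joint arm with a two-finger parallel gripper is mounted at the origin on a cart in front of the work surface, level with it; the furniture and walls round the work are solid. World frame = base frame: x ahead of the robot, y to its left, z up, the work surface at z = 0. Lengths are in mm, angles in rad, forces in N, time in s.
With the tool pointing down it reaches from about 350 to 875 mm from the base axis. Payload 4.2 kg.
Tool frame: the origin (TCP) lies between the finger pads; the fingertips stand 17 mm ahead of it and the grasp point (between the pads) lies 2 mm behind it (nose_length is the distance from the TCP to the fingertips, in mm); z points along the fingers, y is the direction in which the jaws open and shut (so a half turn about z gives the same grasp; the last joint's range is limited). The gripper opens to 85 mm and grips with 20 to 120 N. Pads are 22 mm wide; open, the fingers measure 114 mm over their backs; the gripper's body (76 mm by 85 mm) begins 54 mm behind the grasp point. The pads swing forward as they close: fully open they stand 13 mm farther back than shut.
Start: joints at [-0.941, 0.385, 0.008, 0, -1.194, -0.259], TCP at [226.49, -582.496, 248.312] pointing down, gripper open.
Joint ranges: [-3.14, 3.14], [-1.21, 2.06], [-1.07, 1.41], [-3.16, 2.05], [-2.99, -0.16], [-3.1, 3.1]. Speed limits (rad/s): [2.79, 2.79, 3.14, 3.14, 3.14, 3.14].

### API

Orientations are given as a unit quaternion [x, y, z, w].
In Python, from bench import * gives the robot as it stands.
- The arm moves only by the tool jog_arm, never from a script. Its argument "increments" is a list of rows, each a list of 4 numbers: the shift along the tool's x, y, z in m, then the turn about the tool's z in degrees. A call has 1 to 10 rows; each row is the pose to reach, as a shift and turn from the pose measured when the call began, along the tool's axes at that moment; what a row does not reach only later rows make up. A row lasts 1/8 s, in which the tool goes at most 62.5 mm and 10.7 degrees, less where a joint would pass 70% of its speed; a pose out of reach is approached as far as the arm can. A call with a gripper value outside its range is refused whole. "hand" is the gripper's target within -1 to 1 (fully open at 1, half-way at 0, shut at -1), set as the call begins (left out, the last holds). The fingers move at their own pace and stop on an object; the grip force is fixed at half the most. Time passes only in rows, so rows that repeat a pose let the fingers close. It gives the time, the measured TCP pose, the force and the opening at its end, in the units of the state.
- read_state(): the state, without advancing time (a new reading comes with each control period).
- get_image(name): name is "scene" or "top"; returns the picture (384x512x3 uint8, red, green, blue); there is no depth.
- calibration(name): a dict with "fx", "fy", "cx", "cy" (pixels), "position" and "rotation" of the camera in the world. Camera axes: x right, y up, looking along -z (the intrinsics and any distortion apply to the point x, -y, -z); pixel columns grow to the right and rows downward; lengths in mm; the calibration is good to about 2 mm. A picture is of the moment at which its call begins. calibration takes no time and is no camera call.
- job_done(): hands the job in, once; it reports no verdict.
The state is a dict: "clock": time; "joints": joint angles; "joint_vel": joint speeds; "joint_efforts": joint torques, N m; "position": TCP position; "ee_rot": TCP orientation; "contact_force": force on the tool from outside, world axes, zero at the start; "wrist_torque": the same for the moment, N m; "gripper_width": finger opening in mm.
Only numpy, scipy, OpenCV 4.12 (cv2) and the standard library are available. Lean on these libraries where they do the work, as an engineer would, in place of code of your own. Each camera call takes 0.05 s, during which the arm holds its last target.

### The job

Set the gib of the sliding sample stage: turn the bar-headed thumbscrew on its sloping front face clockwise until it bottoms, then back it off one eighth of a turn (45 degrees) and let go. Leave the round lock knob as it is set, and do not knock about the vial block on the stage or the other things standing around.

Things in the scene. Friction and masses are not known exactly. Their poses are not given: they have to be found in the camera images.
- stage: aluminium sample stage fixed to the bench: base plate 280 (its x) x 190 (its y) x 14, origin centre of its underside, x from the screw end (facing the robot) to the far end, z up; yaw varies. At the -x end a housing has a 70x120 face that slopes up and away at 25 degrees. Behind it a carriage on rails carries the vial block (its top at z = 98, near side at x = -23).
- gib_screw_grip (a point): middle of the thumbscrew's dark steel bar head: 72 long (point x), 12 thick over the flat sides (point y; 15 at the last 15 mm of each end), 34 deep (point z). Its z is the screw axis, out of the sloping face, 25 degrees from vertical, leaning to the stage's -x. This point lies 40 off the face and 12 (of the 34) from the bar's outer end. x and y turn with the screw.
- gib_screw_foot (a point): where the screw's axis meets the sloping face, at (-95, 0, 60) of the stage; axes as gib_screw_grip. Round it on the face a collar 34 dia x 7, then a hub 26 dia up to 18 off the face, where the bar begins. Eight small studs on the face mark eighths of a turn. The screw turns on the spot, without travel.
- gib_screw (a joint): angle of the thumbscrew, rad: 0 is bottomed (firm stop), growing as it is backed off (counter-clockwise seen from outside, positive about the point's z), up to 3.2. At 0 the bar lies straight up and down the slope (point x uphill). Starts 1.2 to 2.1 from the bottom; steady friction about 0.08 N m; stays where it is left.
- lock_knob (a joint): angle of the round lock knob, rad, 0 at the start; turns either way with light friction; to be left alone
- lock_knob_top (a point): centre of the top of the round knurled lock knob, 34 dia x 16 high, upright axis, on a small boss on the stage's base plate on the stage's -y side, 51 above the bench
- vial_block: the blue 12-place vial block, 137x137x60, loose in the shallow nest of the carriage; origin centre of its underside
- vial: a white capped vial, 25 dia x 56, standing on the stage's base plate beside the housing; origin centre of its underside
- timer: a white bench timer, 72x66x21, lying on the bench right of the stage; origin centre of its underside
- tape: a roll of tape, 104 dia x 25, lying on the bench; origin centre of its underside
- beaker: a plastic beaker, 69 dia x 83, on the bench; origin centre of its underside
- marker: a marker pen, 135 long (along its y), 17 thick, on the bench; origin centre of its underside

How it is judged:
By the outcome, as a careful person would: the job done as asked, in the order asked, and still so for the second after the job is handed in, with the robot touching nothing.
It also fails if it takes over 45 s, if anything falls off the work surface, if the arm or the gripper's body presses on something with over 40 N, if the wrist force passes 120 N, or if a joint passes its speed limit or range.

## Working session

There is one attempt and no reset: what is moved stays moved. The work goes in short steps, Python scripts to look and compute and a tool call to move; the robot and the scene stay as the last step left them, time stands still between calls to the robot, and variables do not carry over. Pictures are saved under pics/ and viewed, and the job is handed in when it is done.

Besides the shell and the picture viewer there is one more tool, called after "Emit:" as name([rows], argument=value, ...), one row to a line, values as JSON. jog_arm: Moves the arm, as the interface text tells. Its arguments: {"type":"object","properties":{"increments":{"type":"array"},"hand":{"type":"number"}},"required":["increments"]}

```bash
mkdir -p pics; ls
python3 - <<'E'
from bench import *
import cv2
print(read_state())
for n in("scene","top"):
    c=calibration(n);print(n,c)
    cv2.imwrite(f"pics/{n}0.png",cv2.cvtColor(get_image(n),cv2.COLOR_RGB2BGR))
E
```

```text
pics
{'clock': 0.0, 'joints': array([-9.41447576e-01,  3.85555088e-01,  6.63356593e-03, -5.23807255e-04,
       -1.19398454e+00, -2.58593553e-01]), 'joint_vel': array([ 0.00016978, -0.0015581 ,  0.00036844, -0.00023026, -0.00142377,
        0.00128777]), 'joint_efforts': array([ 6.13780030e-04, -3.92289305e+01,  1.88396412e+01,  4.18592378e+00,
       -4.61705917e-03,  1.13764324e-05]), 'position': array([ 226.27541302, -582.01849342,  247.22176991]), 'ee_rot': array([-1.84222596e-01,  9.82883952e-01,  1.05715868e-03, -2.33267566e-04]), 'contact_force': array([-0.08296882, -1.22429972, -0.55788716]), 'wrist_torque': array([ 0.03710483, -0.01319939, -0.01442895]), 'gripper_width': 85.25178134511907}
scene {'fx': 421.1566913956212, 'fy': 421.1566913956212, 'cx': 253.84686042482605, 'cy': 190.0380428673327, 'position': array([-135.34191146,  583.98336497,  833.54920963]), 'rotation': array([-0.16374871,  0.40254596,  0.83088243, -0.34753057])}
top {'fx': 376.07991125428094, 'fy': 376.07991125428094, 'cx': 247.8564368624074, 'cy': 191.58359615282012, 'position': array([ 378.62504391,  -98.41611445, 1446.61233415]), 'rotation': array([-0.0352786 ,  0.03803713,  0.71491295, -0.69728622])}
```

View pics/scene0.png

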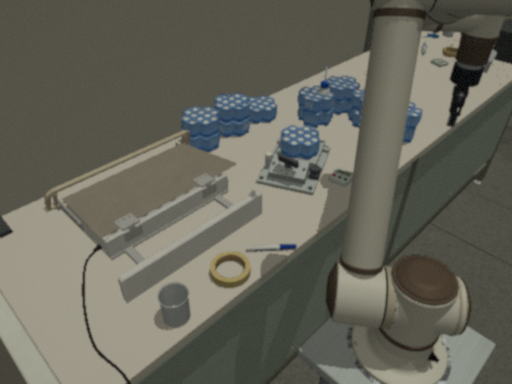

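View pics/top0.png

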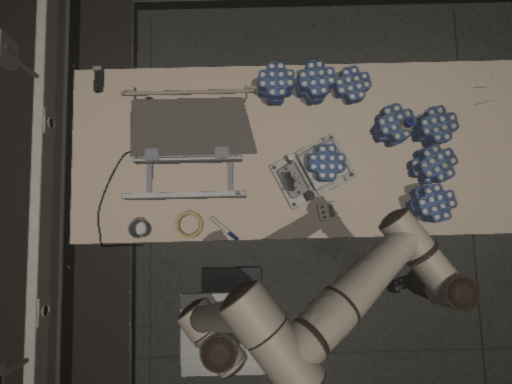

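Run:
```python
import cv2
for n,(x0,y0,x1,y1) in dict(scene=(190,130,350,250),top=(190,90,310,180)).items():
    i=cv2.imread(f"pics/{n}0.png")[y0:y1,x0:x1]
    f=min(800/(x1-x0),600/(y1-y0))
    cv2.imwrite(f"pics/{n}0z.png",cv2.resize(i,None,fx=f,fy=f,interpolation=cv2.INTER_CUBIC))
```

```text
(no output)
```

The scene view shows the stage at about (295,165) with the dark bar at (287,160). In the top view the stage is at about (310,170) and the bar near (292,180). Next I'll zoom in.

Run:
```python
import cv2
for n,(x0,y0,x1,y1) in dict(scene=(250,118,350,193),top=(262,130,362,215)).items():
    i=cv2.imread(f"pics/{n}0.png")[y0:y1,x0:x1]
    f=7
    i=cv2.resize(i,None,fx=f,fy=f,interpolation=cv2.INTER_CUBIC)
    i=cv2.convertScaleAbs(i,alpha=1.5)
    for k in range(0,x1-x0,10): cv2.putText(i,str(x0+k),(k*f,8),0,.35,(0,255,255),1);cv2.line(i,(k*f,10),(k*f,16),(0,255,255),1)
    for k in range(0,y1-y0,10): cv2.putText(i,str(y0+k),(0,k*f+4),0,.35,(0,255,255),1);cv2.line(i,(24,k*f),(30,k*f),(0,255,255),1)
    cv2.imwrite(f"pics/{n}0y.png",i)
```

```text
(no output)
```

View pics/scene0y.png

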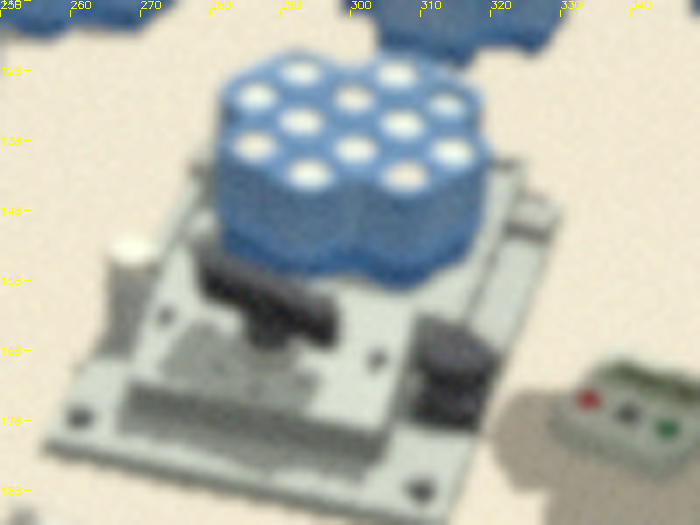

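View pics/top0y.png

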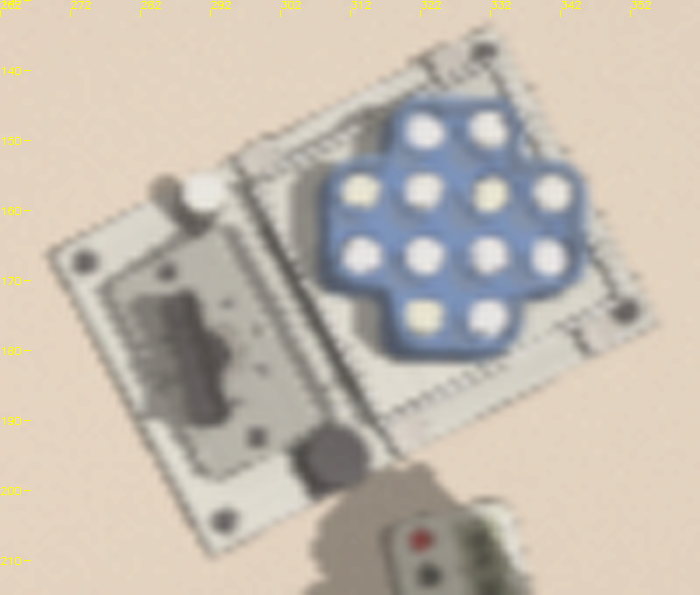

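```bash
cat > h.py <<'E'
from bench import *
import numpy as np, cv2
from scipy.spatial.transform import Rotation as R
from scipy.optimize import least_squares
def cam(n):
    c=calibration(n); return c,R.from_quat(c["rotation"]).as_matrix()
def ray(n,u,v):
    c,M=cam(n); d=M@np.array([(u-c["cx"])/c["fx"],-(v-c["cy"])/c["fy"],-1]); return np.array(c["position"]),d
def onz(n,u,v,z):
    p,d=ray(n,u,v); return p+d*(z-p[2])/d[2]
def proj(n,P):
    c,M=cam(n); q=(np.atleast_2d(P)-c["position"])@M
    return np.c_[c["cx"]+c["fx"]*q[:,0]/-q[:,2], c["cy"]-c["fy"]*q[:,1]/-q[:,2]]
E
python3 - <<'E'
from h import *
f=lambda z,o:(np.array(z)+.5)/7-.5+np.array(o)
top=f([(47,255),(212,557),(657,322),(490,27)],(262,130))
sc=f([(42,450),(445,522),(562,208)],(250,118))
loc=np.array([(-140,95),(-140,-95),(140,-95),(140,95)])
for n,px in(("top",top),("scene",sc)):
    W=np.array([onz(n,*p,14) for p in px])[:,:2]
    L=loc[:len(px)]
    print(n,W.round(1).tolist(), np.linalg.norm(np.diff(W,axis=0),axis=1).round(1))
    Wc=W-W.mean(0);Lc=L-L.mean(0)
    yaw=np.arctan2((Lc[:,0]*Wc[:,1]-Lc[:,1]*Wc[:,0]).sum(),(Lc*Wc).sum())
    Rz=np.array([[np.cos(yaw),-np.sin(yaw)],[np.sin(yaw),np.cos(yaw)]])
    t=W.mean(0)-Rz@L.mean(0)
    print("yaw",np.degrees(yaw),"t",t,"res",(W-(L@Rz.T+t)).round(1).tolist())
E
```

```text
top [[624.9, -187.2], [456.2, -271.9], [579.4, -521.5], [747.3, -437.6]] [188.8 278.3 187.7]
yaw -63.70589522096477 t [ 601.94529356 -354.52511517] res [[-0.2, -0.2], [1.5, -0.8], [0.6, 0.7], [-1.9, 0.4]]
scene [[617.6, -180.8], [455.2, -271.9], [576.0, -516.8]] [186.2 273.1]
yaw -62.838798805963044 t [ 599.05834086 -350.21618084] res [[-2.1, 1.5], [4.6, -2.9], [-2.5, 1.4]]
```

```bash
cat >> h.py <<'E'
s25,c25=np.sin(np.radians(25)),np.cos(np.radians(25))
def stage(P,yaw,t):
    y=np.radians(yaw);M=np.array([[np.cos(y),-np.sin(y),0],[np.sin(y),np.cos(y),0],[0,0,1]])
    return np.atleast_2d(P)@M.T+np.array([t[0],t[1],0])
def bar(r,off,th,side=0):  # th rad; point in stage frame
    up=np.array([c25,0,s25]);ax=np.array([-s25,0,c25]);Y=np.array([0,1,0])
    x=np.cos(th)*up+np.sin(th)*Y; y=-np.sin(th)*up+np.cos(th)*Y
    return np.array([-95,0,60])+ax*off+x*r+y*side
E
python3 - <<'E'
from h import *
yaw=-63.5;t=(601,-353)
for n,o in(("top",(262,130)),("scene",(250,118))):
  i=cv2.imread(f"pics/{n}0y.png")
  for th,col in((1.25,(0,0,255)),(1.45,(0,255,0))):
    P=np.array([bar(36*a,off,th,7.5*b) for off in(52,18) for a,b in((1,1),(1,-1),(-1,-1),(-1,1))])
    q=((proj(n,stage(P,yaw,t))-o+.5)*7-.5).round().astype(np.int32)
    cv2.polylines(i,[q[:4].reshape(-1,1,2)],True,col,1)
    cv2.polylines(i,[q[4:].reshape(-1,1,2)],True,col,1)
  C=np.array([(-140,95,14),(-140,-95,14),(140,-95,14),(140,95,14)])
  q=((proj(n,stage(C,yaw,t))-o+.5)*7-.5).round().astype(np.int32)
  cv2.polylines(i,[q.reshape(-1,1,2)],True,(255,0,255),1)
  cv2.imwrite(f"pics/{n}0o.png",i)
E
```

```text
(no output)
```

View pics/top0o.png

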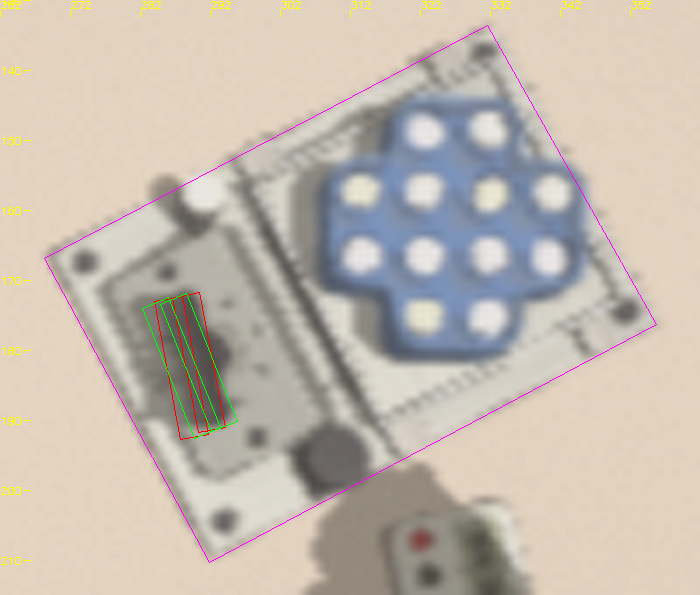

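View pics/scene0o.png

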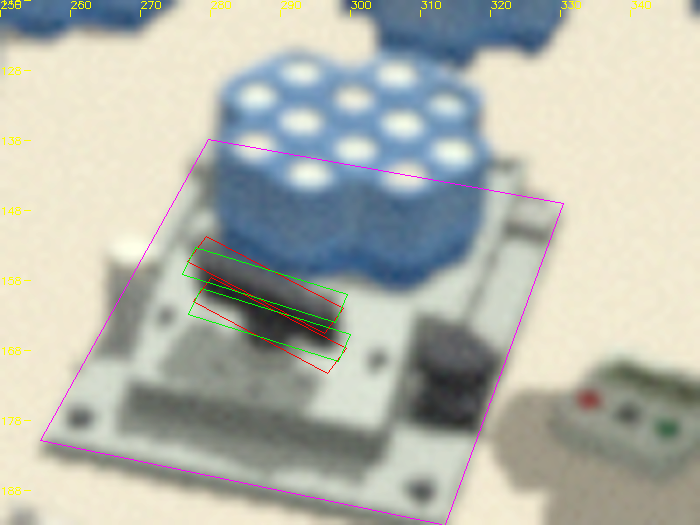

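Run:
```python
from h import *
out=[]
for n,(x0,y0,x1,y1) in dict(scene=(272,146,302,171),top=(278,168,303,195)).items():
    i=cv2.imread(f"pics/{n}0.png")[y0:y1,x0:x1]
    f=20
    i=cv2.resize(i,None,fx=f,fy=f,interpolation=cv2.INTER_NEAREST)
    i=cv2.convertScaleAbs(i,alpha=1.8)
    for k in range(0,x1-x0,5): cv2.putText(i,str(x0+k),(k*f,10),0,.4,(0,0,255),1)
    for k in range(0,y1-y0,5): cv2.putText(i,str(y0+k),(0,k*f+12),0,.4,(0,0,255),1)
    cv2.imwrite(f"pics/{n}0x.png",i)
```

```text
(no output)
```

View pics/top0x.png

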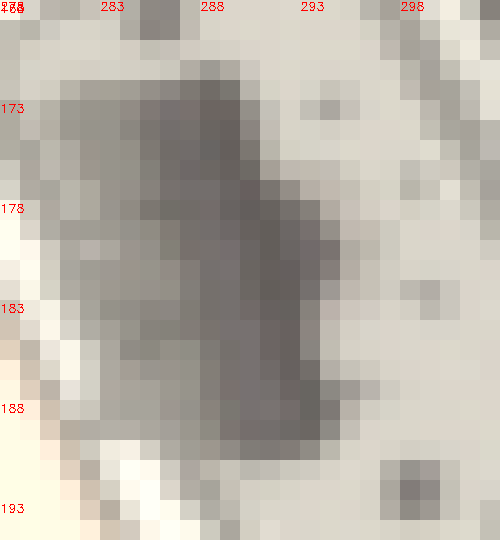

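View pics/scene0x.png

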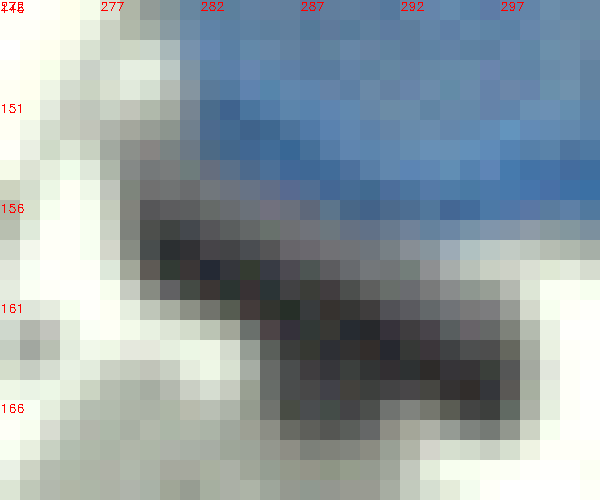

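```bash
cat >> h.py <<'E'
def tri(a,b):
    p,d=ray("top",*a);q,e=ray("scene",*b);d/=np.linalg.norm(d);e/=np.linalg.norm(e)
    s=np.linalg.lstsq(np.c_[d,-e],q-p,rcond=None)[0]
    A=p+d*s[0];B=q+e*s[1];return (A+B)/2,np.linalg.norm(A-B)
E
python3 - <<'E'
from h import *
A,ea=tri((286.7,171.5),(278.5,154.5));B,eb=tri((291,190.5),(297.5,162.2))
print(A,ea,B,eb,(A+B)/2,np.linalg.norm(A-B))
# other features: vial cap, knob top, feet bolts near
for nm,a,b in(("cornerNL",(268.3,166),(255.6,182)),("cornerNR",(291.9,209.2),(313.2,192.2)),("cornerFR",(355.5,175.6),(330,147.4)),("knob",(309.7,194.8),(315.5,166.5)),("vial",(290.8,157),(268.5,153.5))):
    print(nm,*tri(a,b))
for yaw,t in((-63.5,(601,-353)),(-63.7,(602,-354.5))):
    for th in(1.25,1.35):print(yaw,th,stage(np.array([bar(36,52,th),bar(-36,52,th),bar(0,52,th)]),yaw,t).round(1).tolist())
E
```

```text
[ 586.96796665 -248.41890716  102.38840713] 2.552204775998613 [ 518.43886796 -260.97255451  101.03408823] 0.6430302172584986 [ 552.70341731 -254.69573084  101.71124768] 69.6826062041407
cornerNL [ 625.8809461  -188.27820284    4.9817499 ] 1.5461940480086769
cornerNR [ 455.75319124 -272.37189959   13.22756314] 0.7432609926124311
cornerFR [ 579.80733927 -523.37615753    8.82295561] 0.40271798014310517
knob [ 504.42135586 -336.17217142   55.10656392] 3.109293488761695
vial [ 647.14930598 -268.94860014   67.93067558] 0.8985117934559199
-63.5 1.25 [[584.0, -242.3, 111.9], [513.6, -254.4, 102.3], [548.8, -248.3, 107.1]]
-63.5 1.35 [[583.4, -239.0, 110.5], [514.2, -257.6, 103.8], [548.8, -248.3, 107.1]]
-63.7 1.25 [[585.4, -243.7, 111.9], [515.0, -255.5, 102.3], [550.2, -249.6, 107.1]]
-63.7 1.35 [[584.8, -240.5, 110.5], [515.5, -258.8, 103.8], [550.2, -249.6, 107.1]]
```

```bash
cat >> h.py <<'E'
YAW,T=-63.7,(602,-354.5)
def toolyaw(s):
    M=R.from_quat(s["ee_rot"]).as_matrix(); return np.degrees(np.arctan2(M[1,1],M[0,1])),M
def jog(target,yawy):
    """shift (m, tool axes) and turn (deg) to target TCP and world heading of tool y"""
    s=read_state();y,M=toolyaw(s);d=M.T@(np.array(target)-s["position"])/1000
    t=-((yawy-y+180)%360-180)
    print("pos",s["position"].round(1),"tooly",round(y,1),"tilt",M[:,2].round(3),"jog",d.round(4),"turn",round(t,1),"j",s["joints"].round(2),"w",round(s["gripper_width"],1))
E
python3 - <<'E'
from h import *
print(onz("top",288.85,181,107),onz("scene",288,158.3,107))
th=1.27
for yaw,t in((-63.7,(602,-354.5)),):print(stage(bar(-25,38,th),yaw,t),stage(bar(0,52,th),yaw,t))
jog((529,-256.5,220),100.5)
E
```

```text
[ 552.57181084 -253.60277198  107.        ] [ 546.86637788 -249.35417673  107.        ]
[[ 528.41250853 -259.49796189   91.30935322]] [[ 550.17123809 -249.6324692   107.12800493]]
pos [ 226.3 -582.1  247.3] tooly 111.2 tilt [-0.001  0.002 -1.   ] jog [-0.4001  0.1938  0.0277] turn 10.7 j [-0.94  0.39  0.01 -0.   -1.19 -0.26] w 85.8
```

Emit:
jog_arm([
  [-0.4,0.19,0.03,10.7],
  [-0.4,0.19,0.03,10.7],
  [-0.4,0.19,0.03,10.7],
  [-0.4,0.19,0.03,10.7],
  [-0.4,0.19,0.03,10.7],
  [-0.4,0.19,0.03,10.7],
  [-0.4,0.19,0.03,10.7],
  [-0.4,0.19,0.03,10.7],
  [-0.4,0.19,0.03,10.7],
  [-0.4,0.19,0.03,10.7],
], hand=0.2)

```text
clock: 1.35
position: [529.4, -260.9, 217.6]
ee_rot: [-0.091, 0.996, 0.001, -0.001]
contact_force: [-1.3, 0.4, 0.9]
gripper_width: 51.1
```

Run:
```python
from h import *
jog((529,-260.5,130),100.5)
```

```text
pos [ 529.4 -260.9  217.6] tooly 100.5 tilt [-0.001  0.002 -1.   ] jog [0.0002 0.0003 0.0876] turn -0.0 j [-0.18  0.35 -0.12 -0.   -1.1  -1.2 ] w 51.1
```

Emit:
jog_arm([
  [0,0,0.04,0],
  [0,0,0.085,0],
  [0,0,0.085,0],
  [0,0,0.085,0],
])

```text
clock: 1.85
position: [529.9, -262.0, 134.5]
ee_rot: [-0.091, 0.996, 0.0, 0.001]
contact_force: [-0.1, 0.4, 1.0]
gripper_width: 51.5
```

```bash
cat >> h.py <<'E'
def zoom(n,x0,y0,x1,y1,f,name):
    i=cv2.cvtColor(get_image(n),cv2.COLOR_RGB2BGR); cv2.imwrite(f"pics/{name}_full.png",i)
    i=cv2.convertScaleAbs(cv2.resize(i[y0:y1,x0:x1],None,fx=f,fy=f,interpolation=cv2.INTER_CUBIC),alpha=1.6)
    for k in range(0,x1-x0,10): cv2.putText(i,str(x0+k),(k*f,10),0,.4,(0,0,255),1)
    for k in range(0,y1-y0,10): cv2.putText(i,str(y0+k),(0,k*f+5),0,.4,(0,0,255),1)
    cv2.imwrite(f"pics/{name}.png",i)
E
python3 - <<'E'
from h import *
zoom("scene",245,90,345,190,6,"s1")
E
```

```text
(no output)
```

View pics/s1.png

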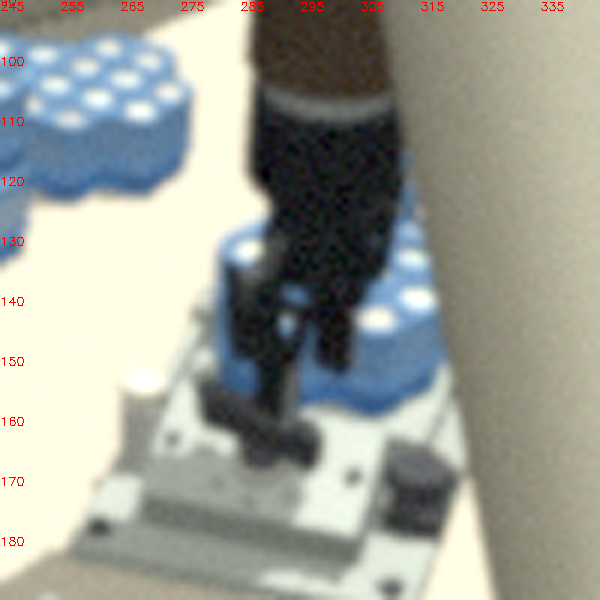

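Run:
```python
from h import *
s=read_state();y,M=toolyaw(s);p=s["position"]
for sg in(1,-1):
  for dx in(-11,11):
    P=p+M@np.array([dx,sg*s["gripper_width"]/2,12.]);print(sg,dx,P.round(),proj("scene",P).round(1),proj("scene",p+M@np.array([dx,sg*(s["gripper_width"]/2+14),12.])).round(1))
for r in(36,-36):print(r,proj("scene",stage(bar(r,52,1.27),YAW,T)))
```

```text
1 -11 [ 537. -234.  123.] [[287.6 157.2]] [[285.2 159.4]]
1 11 [ 515. -238.  123.] [[293.9 159.6]] [[291.5 161.8]]
-1 -11 [ 546. -285.  123.] [[296.3 149.6]] [[298.5 147.6]]
-1 11 [ 524. -289.  123.] [[302.5 151.9]] [[304.7 149.8]]
36 [[277.4548294  152.85067356]]
-36 [[297.25474035 162.83894845]]
```

Emit:
jog_arm([
  [0,0,0.01,0],
  [0,0,0.02,0],
  [0,0,0.03,0],
  [0,0,0.04,0],
  [0,0,0.04,0],
])

```text
clock: 2.52
position: [529.8, -261.6, 93.6]
ee_rot: [-0.091, 0.996, 0.0, -0.0]
contact_force: [0.2, 0.4, 0.7]
gripper_width: 50.9
```

Run:
```python
from h import *
zoom("scene",245,90,345,190,6,"s2")
zoom("top",262,130,362,215,7,"t2")
```

```text
(no output)
```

View pics/s2.png

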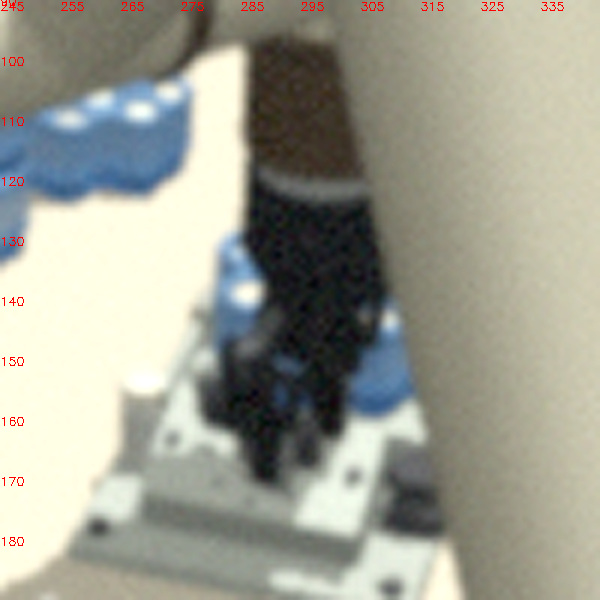

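View pics/t2.png

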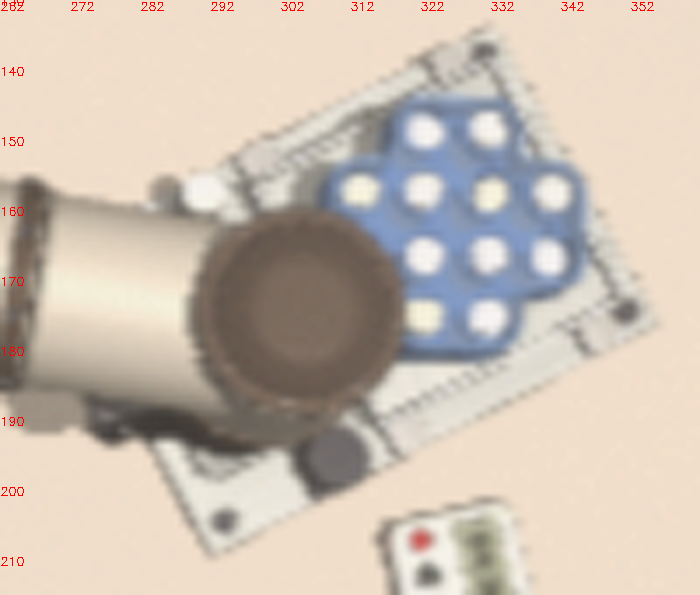

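Emit:
jog_arm([
  [0,0,0,0],
  [0,0,0,0],
  [0,0,0,0],
], hand=-0.2)

```text
clock: 3.0
position: [530.7, -261.9, 95.1]
ee_rot: [-0.091, 0.996, -0.0, 0.001]
contact_force: [0.0, 0.3, 0.1]
gripper_width: 34.1
```

```bash
cat >> h.py <<'E'
def pose_for(th,w,r=-25,side=1,z=92,zc=85,gap=0,yaw=None,t=None):
    """TCP pose so that the pad touches bar at angle th. side=+1: TCP shifted +tooly (the -y pad pushes, clockwise)."""
    yaw=YAW if yaw is None else yaw; t=T if t is None else t
    phi=np.arctan2(np.sin(th),np.cos(th)*c25)
    off=(zc-60-r*np.cos(th)*s25)/c25
    C=stage(bar(r,off,th),yaw,t)[0]
    h=np.radians(yaw)+phi+np.pi/2
    yt=np.array([np.cos(h),np.sin(h),0])
    C=C+yt*side*(w/2-8-gap); C[2]=z
    return C,np.degrees(h)
def rows(ths,w,zs,**k):
    s=read_state();y,M=toolyaw(s)
    print("start",s["position"].round(1),round(y,1),"w",round(s["gripper_width"],1))
    for th,z in zip(ths,zs):
        C,h=pose_for(th,w,z=z,**k)
        d=M.T@(C-s["position"])/1000
        print(round(float(np.degrees(th)),1),C.round(1),"row",[*d.round(3).tolist(),round(float(-((h-y+180)%360-180)),1)])
E
python3 - <<'E'
from h import *
w=read_state()["gripper_width"]
rows(np.radians(np.array([76,73,68,62,56,50,44,38,32,26])),w,np.linspace(93,90,10))
E
```

```text
start [ 530.7 -261.9   95.1] 100.4 w 34.1
76.0 [ 527.9 -254.8   93. ] row [0.001, 0.007, 0.002, -3.1]
73.0 [ 528.  -253.4   92.7] row [0.001, 0.009, 0.002, -0.4]
68.0 [ 528.4 -250.9   92.3] row [0.0, 0.011, 0.003, 4.3]
62.0 [ 529.1 -248.    92. ] row [-0.001, 0.014, 0.003, 9.9]
56.0 [ 530.1 -245.2   91.7] row [-0.002, 0.016, 0.003, 15.6]
50.0 [ 531.4 -242.6   91.3] row [-0.004, 0.019, 0.004, 21.4]
44.0 [ 533.  -240.1   91. ] row [-0.006, 0.021, 0.004, 27.3]
38.0 [ 534.8 -237.9   90.7] row [-0.008, 0.023, 0.004, 33.4]
32.0 [ 536.9 -235.9   90.3] row [-0.011, 0.024, 0.005, 39.6]
26.0 [ 539.2 -234.1   90. ] row [-0.013, 0.026, 0.005, 45.9]
```

Emit:
jog_arm([
  [0.001,0.009,0.002,0],
  [0,0.011,0.003,4],
  [-0.001,0.014,0.003,10],
  [-0.002,0.016,0.003,15.5],
  [-0.004,0.019,0.004,21.5],
  [-0.006,0.021,0.004,27],
  [-0.006,0.021,0.004,27],
])

```text
clock: 3.88
position: [533.3, -240.5, 91.5]
ee_rot: [0.143, 0.99, -0.0, 0.002]
contact_force: [0.9, -4.0, 0.5]
gripper_width: 34.1
```

Run:
```python
from h import *
s=read_state();print(s["contact_force"].round(1),s["joints"].round(2))
zoom("scene",245,110,345,190,7,"s3")
rows(np.radians(np.array([44,38,32,26,20,14,8,4,0])),s["gripper_width"],np.linspace(91,88,9))
```

```text
[ 0.9 -4.   0.5] [-0.15  0.47 -0.29  0.   -0.8  -1.71]
start [ 533.2 -240.5   91.5] 73.6 w 34.1
44.0 [ 533.  -240.1   91. ] row [0.0, 0.0, 0.0, 0.4]
38.0 [ 534.8 -237.9   90.6] row [-0.001, 0.003, 0.001, 6.5]
32.0 [ 536.9 -235.9   90.2] row [-0.002, 0.005, 0.001, 12.7]
26.0 [ 539.2 -234.1   89.9] row [-0.004, 0.008, 0.002, 19.0]
20.0 [ 541.6 -232.7   89.5] row [-0.006, 0.01, 0.002, 25.4]
14.0 [ 544.2 -231.6   89.1] row [-0.008, 0.012, 0.002, 31.9]
8.0 [ 546.9 -230.7   88.8] row [-0.01, 0.013, 0.003, 38.4]
4.0 [ 548.8 -230.4   88.4] row [-0.012, 0.014, 0.003, 42.8]
0.0 [ 550.6 -230.1   88. ] row [-0.014, 0.015, 0.004, 47.3]
```

View pics/s3.png

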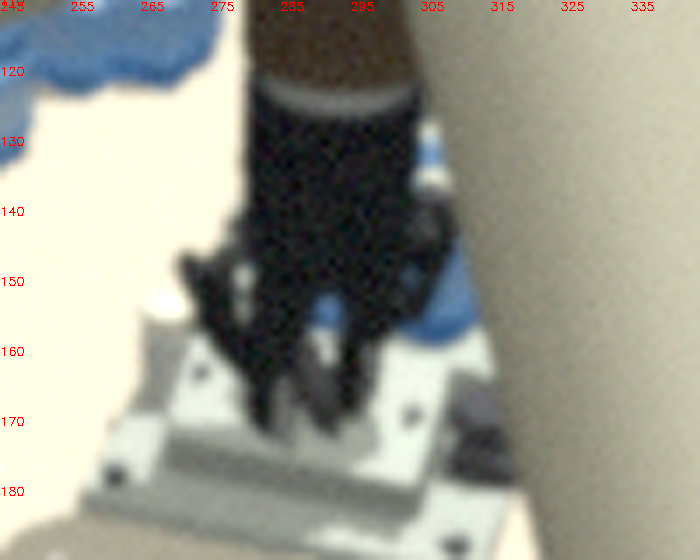

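The bar end at about (290,167) sits between the finger tips and has swung downhill. The push force is about 4 N, so I'll continue to the stop.

Emit:
jog_arm([
  [-0.001,0.003,0.001,6.5],
  [-0.002,0.005,0.001,12.5],
  [-0.004,0.008,0.002,19],
  [-0.006,0.01,0.002,25.5],
  [-0.008,0.012,0.002,32],
  [-0.01,0.013,0.003,38.5],
  [-0.01,0.013,0.003,38.5],
])

```text
clock: 4.8
position: [545.5, -230.7, 88.3]
ee_rot: [0.46, 0.888, 0.0, 0.001]
contact_force: [-2.0, -1.5, 1.3]
gripper_width: 34.3
```

Run:
```python
from h import *
s=read_state();print(s["contact_force"].round(1),s["joints"].round(2))
zoom("scene",245,110,345,190,7,"s4")
rows(np.radians(np.array([8,4,2,0,-2,-4,-6,-8,-10])),s["gripper_width"],np.linspace(88,88,9))
```

```text
[-2.  -1.5  1.3] [-0.13  0.49 -0.27  0.   -0.81 -2.4 ]
start [ 545.5 -230.6   88.3] 35.2 w 34.0
8.0 [ 547.  -230.7   88. ] row [-0.001, 0.001, 0.0, 0.1]
4.0 [ 548.9 -230.3   88. ] row [-0.002, 0.003, 0.0, 4.5]
2.0 [ 549.8 -230.2   88. ] row [-0.002, 0.004, 0.0, 6.7]
0.0 [ 550.7 -230.1   88. ] row [-0.003, 0.005, 0.0, 8.9]
-2.0 [ 551.7 -230.    88. ] row [-0.003, 0.005, 0.0, 11.1]
-4.0 [ 552.6 -230.    88. ] row [-0.004, 0.006, 0.0, 13.3]
-6.0 [ 553.6 -230.    88. ] row [-0.004, 0.007, 0.0, 15.5]
-8.0 [ 554.5 -230.1   88. ] row [-0.005, 0.008, 0.0, 17.7]
-10.0 [ 555.4 -230.2   88. ] row [-0.005, 0.008, 0.0, 19.9]
```

View pics/s4.png

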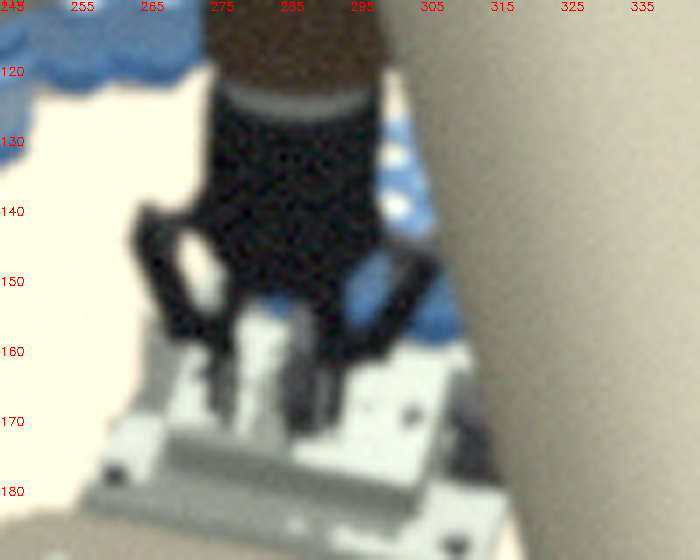

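Emit:
jog_arm([
  [-0.001,0.002,0,3],
  [-0.002,0.003,0,6],
  [-0.003,0.004,0,9],
  [-0.003,0.005,0,9],
  [-0.003,0.005,0,9],
])

```text
clock: 5.48
position: [550.3, -229.8, 87.8]
ee_rot: [0.528, 0.849, 0.0, -0.0]
contact_force: [-3.4, -0.4, -0.2]
gripper_width: 34.0
```

Run:
```python
from h import *
s=read_state();y,M=toolyaw(s);print("toolframe F",(M.T@s["contact_force"]).round(1),s["wrist_torque"].round(2),s["joints"].round(2))
rows(np.radians(np.array([4,2,0,-2,-4,-6,-8,-10])),s["gripper_width"],np.linspace(88,88,9))
```

```text
toolframe F [ 1.1 -3.2  0.2] [-0.17  0.89  0.02] [-0.12  0.49 -0.26 -0.   -0.82 -2.56]
start [ 550.3 -229.8   87.8] 26.3 w 34.0
4.0 [ 548.7 -230.4   88. ] row [0.0, -0.002, -0.0, -4.4]
2.0 [ 549.6 -230.3   88. ] row [-0.0, -0.001, -0.0, -2.2]
0.0 [ 550.6 -230.2   88. ] row [-0.0, 0.0, -0.0, -0.0]
-2.0 [ 551.5 -230.1   88. ] row [-0.001, 0.001, -0.0, 2.2]
-4.0 [ 552.5 -230.1   88. ] row [-0.001, 0.002, -0.0, 4.4]
-6.0 [ 553.4 -230.1   88. ] row [-0.002, 0.003, -0.0, 6.6]
-8.0 [ 554.3 -230.2   88. ] row [-0.002, 0.003, -0.0, 8.8]
-10.0 [ 555.3 -230.2   88. ] row [-0.003, 0.004, -0.0, 11.0]
```

Emit:
jog_arm([
  [0,0.001,0,0],
  [0,0.002,0,0],
  [0,0.002,0,0],
])

```text
clock: 5.85
position: [551.6, -228.7, 87.6]
ee_rot: [0.528, 0.849, 0.0, -0.001]
contact_force: [-4.5, -1.2, 0.2]
gripper_width: 33.8
```

Emit:
jog_arm([
  [0,0.001,0,0],
  [0,0.002,0,0],
  [0,0.002,0,0],
])

```text
clock: 6.22
position: [551.8, -228.6, 87.5]
ee_rot: [0.528, 0.849, -0.001, -0.002]
contact_force: [-6.0, -4.3, 2.6]
gripper_width: 34.5
```

Emit:
jog_arm([
  [0,0.002,0,0],
  [0,0.003,0,0],
  [0,0.003,0,0],
  [0,0.003,0,0],
])

```text
clock: 6.72
position: [551.8, -228.5, 87.4]
ee_rot: [0.528, 0.849, -0.003, -0.005]
contact_force: [-7.7, -6.2, 2.8]
gripper_width: 34.1
```

Run:
```python
from h import *
s=read_state();y,M=toolyaw(s);print("toolframe F",(M.T@s["contact_force"]).round(1),s["position"].round(1),round(y,1),M[:,2].round(4),s["gripper_width"])
zoom("scene",245,110,345,190,7,"s5")
```

```text
toolframe F [-2.1 -9.7 -2.7] [ 551.8 -228.5   87.4] 26.3 [-1.130e-02 -2.000e-04 -9.999e-01] 34.132027242886224
```

View pics/s5.png

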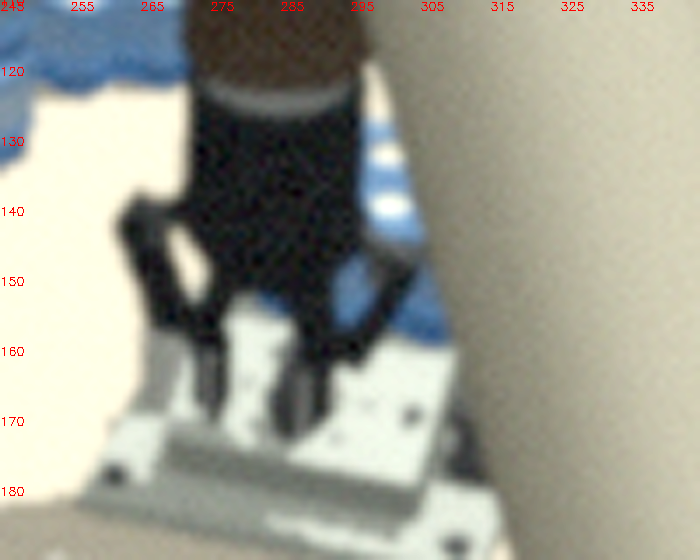

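Emit:
jog_arm([
  [0,0.003,0,0],
  [0,0.005,0,0],
  [0,0.005,0,0],
  [0,0.005,0,0],
])

```text
clock: 7.28
position: [552.0, -228.2, 87.1]
ee_rot: [0.528, 0.849, -0.006, -0.009]
contact_force: [-12.1, -8.4, 5.5]
gripper_width: 34.6
```

Run:
```python
from h import *
s=read_state();y,M=toolyaw(s);print("toolframe F",(M.T@s["contact_force"]).round(1),s["position"].round(1),round(y,1),M[:,2].round(4),s["gripper_width"])
C,h=pose_for(0,s["gripper_width"],zc=85,z=88);print(C,h)
e=np.array([np.cos(np.radians(y)),np.sin(np.radians(y)),0]);print("pad pos along y rel screw axis:",(s["position"]-stage(bar(0,40,0),YAW,T)[0])@e-s["gripper_width"]/2)
```

```text
toolframe F [ -2.1 -14.7  -5.2] [ 552.  -228.2   87.1] 26.2 [-0.0211 -0.0016 -0.9998] 34.62521998527484
[ 550.86980391 -230.02759442   88.        ] 26.299999999999994
pad pos along y rel screw axis: -6.225253450025708
```

```bash
cat >> h.py <<'E'
T2=(T[0]+0.9,T[1]+0.44)
def ccw(th,w,z,r=-25,t=T2,yaw=YAW):
    phi=np.arctan2(np.sin(th),np.cos(th)*c25);h=np.radians(yaw)+phi+np.pi/2
    yt=np.array([np.cos(h),np.sin(h),0])
    C=stage(bar(r,52,th,7.5),yaw,t)[0]-yt*w/2;C[2]=z
    return C,np.degrees(h)
def rows2(ths,w,zs,r=-25,t=T2):
    s=read_state();y,M=toolyaw(s)
    M=R.from_euler("z",0).as_matrix()@M
    print("start",s["position"].round(1),round(y,1),"w",round(s["gripper_width"],1))
    for th,z in zip(ths,zs):
        C,h=ccw(np.radians(th),w,z,r,t); d=M.T@(C-s["position"])/1000
        print(th,C.round(1),"row",[*d.round(3).tolist(),round(float(-((h-y+180)%360-180)),1)])
E
python3 - <<'E'
from h import *
rows2([0,4,8,14,20,26,32,38,42,45],34.2,[88]*10)
E
```

```text
start [ 552.  -228.2   87.1] 26.2 w 34.6
0 [ 532.4 -233.1   88. ] row [0.004, -0.02, -0.0, -0.1]
4 [ 531.3 -234.7   88. ] row [0.003, -0.021, -0.0, -4.5]
8 [ 530.3 -236.3   88. ] row [0.002, -0.023, -0.0, -8.9]
14 [ 528.9 -238.8   88. ] row [0.001, -0.025, -0.0, -15.4]
20 [ 527.9 -241.4   88. ] row [-0.001, -0.027, -0.0, -21.9]
26 [ 527.  -244.1   88. ] row [-0.003, -0.029, -0.0, -28.4]
32 [ 526.5 -246.7   88. ] row [-0.005, -0.031, -0.0, -34.7]
38 [ 526.1 -249.4   88. ] row [-0.008, -0.033, -0.0, -40.8]
42 [ 526.1 -251.1   88. ] row [-0.009, -0.033, -0.0, -44.9]
45 [ 526.1 -252.5   88. ] row [-0.01, -0.034, -0.0, -47.9]
```

Emit:
jog_arm([
  [0.002,-0.005,0,0],
  [0.003,-0.01,0,0],
  [0.003,-0.01,0,0],
])

```text
clock: 7.65
position: [542.5, -229.8, 87.7]
ee_rot: [0.528, 0.849, -0.006, -0.008]
contact_force: [1.1, 0.1, 0.7]
gripper_width: 33.7
```

Run:
```python
from h import *
s=read_state();y,M=toolyaw(s);print("toolframe F",(M.T@s["contact_force"]).round(1),M[:,2].round(4))
rows2([0,4,8,14,20,26,32,38,42,45],34.2,[88]*10)
zoom("top",262,130,362,215,7,"t6");zoom("scene",245,110,345,190,7,"s6")
```

```text
toolframe F [-0.4  1.1 -0.7] [-0.0189 -0.0017 -0.9998]
start [ 542.5 -229.8   87.7] 26.3 w 33.7
0 [ 532.4 -233.1   88. ] row [0.001, -0.011, -0.0, -0.0]
4 [ 531.3 -234.7   88. ] row [0.001, -0.012, -0.0, -4.5]
8 [ 530.3 -236.3   88. ] row [-0.0, -0.014, -0.0, -8.9]
14 [ 528.9 -238.8   88. ] row [-0.002, -0.016, 0.0, -15.4]
20 [ 527.9 -241.4   88. ] row [-0.004, -0.018, 0.0, -21.9]
26 [ 527.  -244.1   88. ] row [-0.006, -0.02, 0.0, -28.3]
32 [ 526.5 -246.7   88. ] row [-0.008, -0.022, 0.0, -34.6]
38 [ 526.1 -249.4   88. ] row [-0.01, -0.023, 0.0, -40.8]
42 [ 526.1 -251.1   88. ] row [-0.012, -0.024, 0.0, -44.9]
45 [ 526.1 -252.5   88. ] row [-0.013, -0.025, 0.0, -47.9]
```

View pics/s6.png

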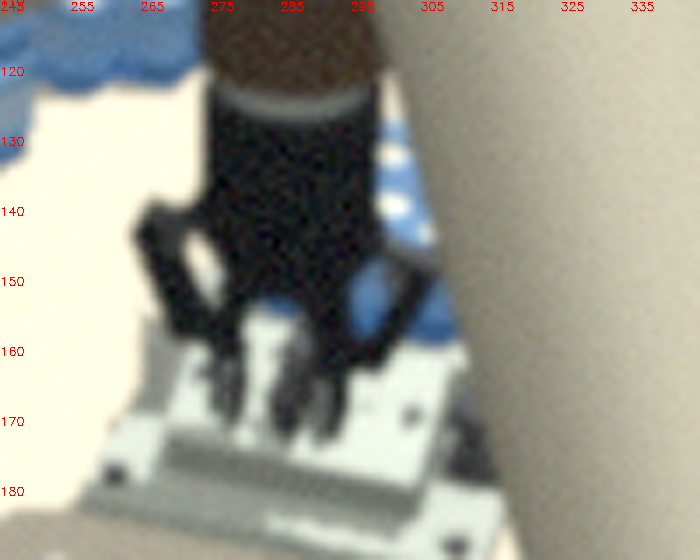

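Emit:
jog_arm([
  [0.001,-0.005,0,0],
  [0.001,-0.009,0,0],
  [0.001,-0.01,0,0],
  [0.001,-0.01,0,0],
])

```text
clock: 8.25
position: [533.1, -233.4, 87.8]
ee_rot: [0.528, 0.849, -0.006, -0.008]
contact_force: [0.3, 0.2, 0.2]
gripper_width: 34.7
```

Emit:
jog_arm([
  [0,-0.001,0,0],
  [0,-0.001,0,0],
])

```text
clock: 8.5
position: [532.6, -233.7, 87.9]
ee_rot: [0.528, 0.849, -0.006, -0.007]
contact_force: [1.1, 0.6, -0.3]
gripper_width: 34.2
```

```bash
cat >> h.py <<'E'
def pad(t=T2):
    s=read_state();y,M=toolyaw(s);e=np.array([np.cos(np.radians(y)),np.sin(np.radians(y)),0])
    d=(s["position"]-stage(bar(0,40,0),YAW,t)[0])@e+s["gripper_width"]/2
    print("F",(M.T@s["contact_force"]).round(1),"pos",s["position"].round(1),"yaw",round(y,1),"w",round(s["gripper_width"],1),"+pad from grip pt along y",round(d,2))
E
python3 - <<'E'
from h import *
pad()
E
```

```text
F [0.  1.2 0.3] pos [ 532.6 -233.7   87.9] yaw 26.3 w 34.2 +pad from grip pt along y 7.42
```

Run:
```python
from h import *
rows2([0,4,8,14,20,26,32,36,38,40],34.2,[88]*10)
```

```text
start [ 532.6 -233.7   87.9] 26.3 w 34.2
0 [ 532.4 -233.1   88. ] row [0.001, 0.0, -0.0, -0.0]
4 [ 531.3 -234.7   88. ] row [-0.0, -0.002, -0.0, -4.4]
8 [ 530.3 -236.3   88. ] row [-0.001, -0.003, -0.0, -8.8]
14 [ 528.9 -238.8   88. ] row [-0.003, -0.006, -0.0, -15.4]
20 [ 527.9 -241.4   88. ] row [-0.005, -0.008, 0.0, -21.9]
26 [ 527.  -244.1   88. ] row [-0.007, -0.01, 0.0, -28.3]
32 [ 526.5 -246.7   88. ] row [-0.009, -0.011, 0.0, -34.6]
36 [ 526.2 -248.5   88. ] row [-0.01, -0.012, 0.0, -38.8]
38 [ 526.1 -249.4   88. ] row [-0.011, -0.013, 0.0, -40.8]
40 [ 526.1 -250.3   88. ] row [-0.012, -0.013, 0.0, -42.8]
```

Emit:
jog_arm([
  [0,-0.002,0,-4.5],
  [-0.001,-0.003,0,-9],
  [-0.003,-0.006,0,-15.5],
  [-0.005,-0.008,0,-22],
  [-0.007,-0.01,0,-28.5],
  [-0.009,-0.011,0,-34.5],
  [-0.01,-0.012,0,-39],
  [-0.01,-0.012,0,-39],
])

```text
clock: 9.5
position: [527.0, -247.7, 88.2]
ee_rot: [0.215, 0.977, -0.003, -0.008]
contact_force: [2.2, 1.0, -0.6]
gripper_width: 33.9
```

```bash
cat >> h.py <<'E'
def theta(t=T2):
    """angle at which the +y pad plane just meets the bar's outer edge / flat (over pad width)"""
    s=read_state();y,M=toolyaw(s);e=np.array([np.cos(np.radians(y)),np.sin(np.radians(y))])
    d=s["position"][:2]@e+s["gripper_width"]/2
    f=lambda th:[max(stage(bar(r,o,th,7.5),YAW,t)[0][:2]@e for r in(-21,-34) for o in(52,36))-d]
    a=least_squares(f,np.radians(30)).x[0];print("theta from pad contact",np.degrees(a).round(1),"F",(M.T@s["contact_force"]).round(1),"w",s["gripper_width"].round(1),"yaw",y.round(1))
E
python3 - <<'E'
from h import *
theta();theta((T2[0]+.44*2,T2[1]-.9*2))
rows2([36,38,40,42,45],34.2,[88]*10)
zoom("scene",245,110,345,190,7,"s7")
E
```

```text
Traceback (most recent call last):
  File "h.py", line 79, in theta
    a=least_squares(f,np.radians(30)).x[0];print("theta from pad contact",np.degrees(a).round(1),"F",(M.T@s["contact_force"]).round(1),"w",s["gripper_width"].round(1),"yaw",y.round(1))
                                                                                                                                           ^^^^^^^^^^^^^^^^^^^^^^^^
AttributeError: 'float' object has no attribute 'round'
```

```bash
sed -i 's/s\["gripper_width"\].round(1),"yaw",y.round(1)/round(float(s["gripper_width"]),1),"yaw",round(float(y),1)/' h.py
python3 - <<'E'
from h import *
theta();theta((T2[0]+.44*2,T2[1]-.9*2))
rows2([34,36,38,40,42,45],34.2,[88]*10)
zoom("scene",245,110,345,190,7,"s7")
E
```

```text
theta from pad contact 34.5 F [-1.6  1.8  0.6] w 33.9 yaw 65.2
theta from pad contact 32.3 F [-1.6  1.8  0.6] w 33.9 yaw 65.2
start [ 527.  -247.7   88.2] 65.2 w 33.9
34 [ 526.3 -247.6   88. ] row [0.001, -0.0, 0.0, 2.3]
36 [ 526.2 -248.5   88. ] row [0.0, -0.001, 0.0, 0.2]
38 [ 526.1 -249.4   88. ] row [0.0, -0.002, 0.0, -1.8]
40 [ 526.1 -250.3   88. ] row [-0.0, -0.003, 0.0, -3.9]
42 [ 526.1 -251.1   88. ] row [-0.001, -0.003, 0.0, -5.9]
45 [ 526.1 -252.5   88. ] row [-0.001, -0.005, 0.0, -8.9]
```

View pics/s7.png

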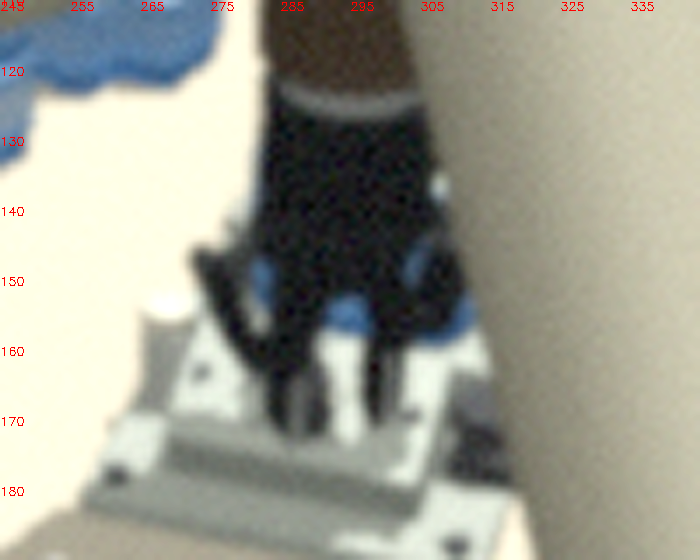

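Emit:
jog_arm([
  [0,-0.002,0,-2],
  [0,-0.003,0,-4],
  [0,-0.004,0,-6],
  [0,-0.004,0,-6],
])

```text
clock: 10.05
position: [525.3, -251.5, 88.4]
ee_rot: [0.163, 0.987, -0.002, -0.008]
contact_force: [1.6, 3.1, 1.4]
gripper_width: 34.1
```

Run:
```python
from h import *
theta()
rows2([42,43,44,45],34.2,[88]*10)
```

```text
theta from pad contact 43.8 F [-0.5  3.4 -1.4] w 34.1 yaw 71.2
start [ 525.3 -251.5   88.4] 71.2 w 34.1
42 [ 526.1 -251.1   88. ] row [-0.001, 0.001, 0.0, 0.1]
43 [ 526.1 -251.6   88. ] row [-0.001, 0.0, 0.0, -0.9]
44 [ 526.1 -252.    88. ] row [-0.001, -0.0, 0.0, -1.9]
45 [ 526.1 -252.5   88. ] row [-0.001, -0.001, 0.0, -2.9]
```

Emit:
jog_arm([
  [0,0.009,0,0],
  [0,0.009,0,0],
  [0,0.009,-0.04,0],
  [0,0.009,-0.1,0],
  [0,0.009,-0.14,0],
  [0.05,-0.1,-0.14,0],
  [0.11,-0.35,-0.14,0],
  [0.11,-0.35,-0.14,0],
  [0.11,-0.35,-0.14,0],
  [0.11,-0.35,-0.14,0],
])

```text
clock: 11.3
position: [345.0, -496.0, 231.9]
ee_rot: [0.163, 0.987, -0.002, -0.009]
contact_force: [0.9, -1.0, 0.3]
gripper_width: 34.2
```

Run:
```python
from h import *
zoom("scene",250,118,350,193,7,"s8");zoom("top",262,130,362,215,7,"t8")
```

```text
(no output)
```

View pics/s8.png

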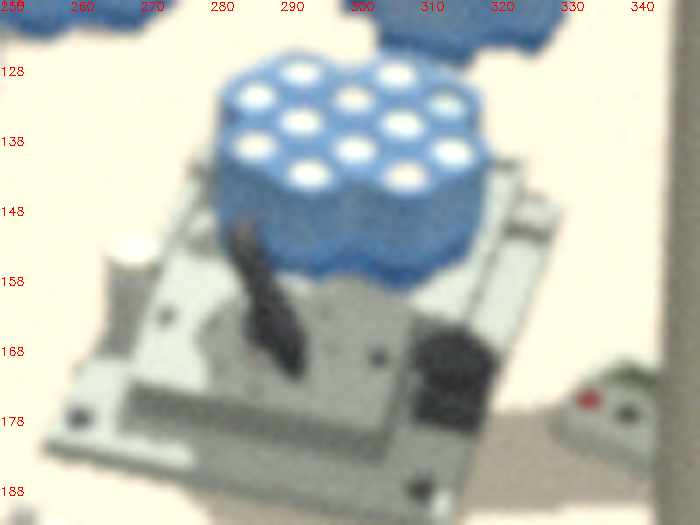

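View pics/t8.png

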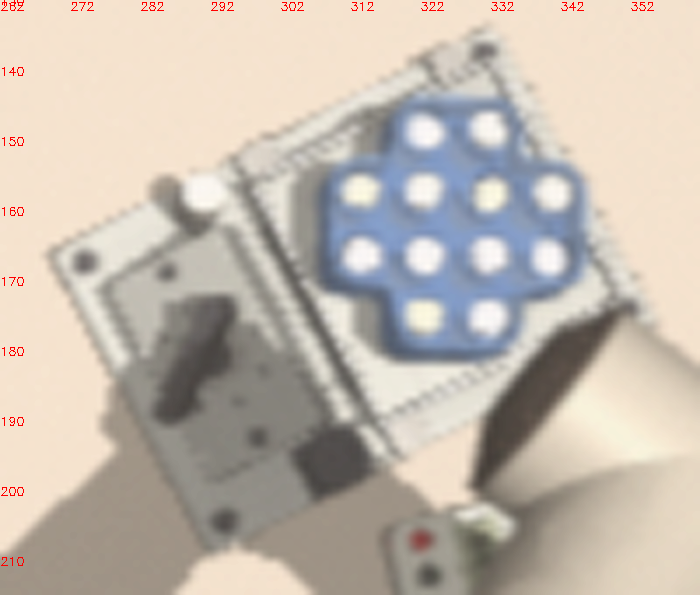

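Run:
```python
from h import *
def mk(n,x0,y0,x1,y1,f=22):
    i=cv2.imread(f"pics/{n}_full.png")[y0:y1,x0:x1]
    i=cv2.convertScaleAbs(cv2.resize(i,None,fx=f,fy=f,interpolation=cv2.INTER_CUBIC),alpha=2.2)
    cam_="scene" if n[0]=="s" else "top"
    for th,col in((40,(0,0,255)),(45,(0,255,0)),(50,(255,0,0))):
        P=stage(np.array([bar(36*a,o,np.radians(th),6*b) for o in(52,) for a,b in((1,1),(1,-1),(-1,-1),(-1,1))]),YAW,T2)
        q=((proj(cam_,P)-(x0,y0)+.5)*f-.5).round().astype(np.int32)
        cv2.polylines(i,[q.reshape(-1,1,2)],True,col,1)
    cv2.imwrite(f"pics/{n}_o.png",i)
mk("s8",276,146,302,172);mk("t8",278,168,303,194)
for n in("scene","top"):
    for th in(35,40,43,45,47,50,55):
        q=proj(n,stage(np.array([bar(36,52,np.radians(th)),bar(-36,52,np.radians(th))]),YAW,T2));d=q[1]-q[0]
        print(n,th,q.round(1).tolist(),"ang",np.degrees(np.arctan2(d[1],d[0])).round(1))
```

```text
scene 35 [[283.0, 148.6], [290.9, 167.1]] ang 66.8
scene 40 [[282.1, 149.0], [291.9, 166.7]] ang 61.1
scene 43 [[281.6, 149.2], [292.5, 166.5]] ang 57.7
scene 45 [[281.2, 149.4], [292.8, 166.3]] ang 55.5
scene 47 [[280.9, 149.6], [293.2, 166.1]] ang 53.3
scene 50 [[280.3, 149.9], [293.7, 165.8]] ang 50.0
scene 55 [[279.5, 150.4], [294.5, 165.2]] ang 44.6
top 35 [[291.9, 172.4], [283.5, 190.3]] ang 115.1
top 40 [[291.1, 172.1], [284.3, 190.7]] ang 110.2
top 43 [[290.6, 171.9], [284.7, 190.9]] ang 107.2
top 45 [[290.3, 171.8], [285.0, 191.0]] ang 105.2
top 47 [[289.9, 171.7], [285.4, 191.1]] ang 103.3
top 50 [[289.4, 171.6], [285.9, 191.2]] ang 100.3
top 55 [[288.6, 171.5], [286.7, 191.3]] ang 95.4
```

View pics/s8_o.png

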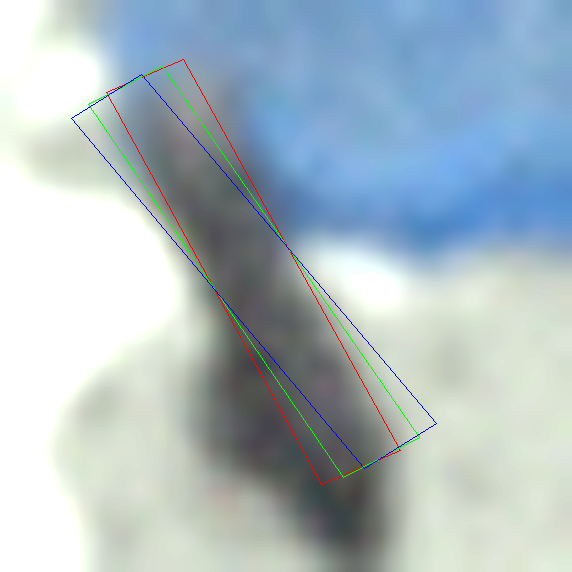

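View pics/t8_o.png

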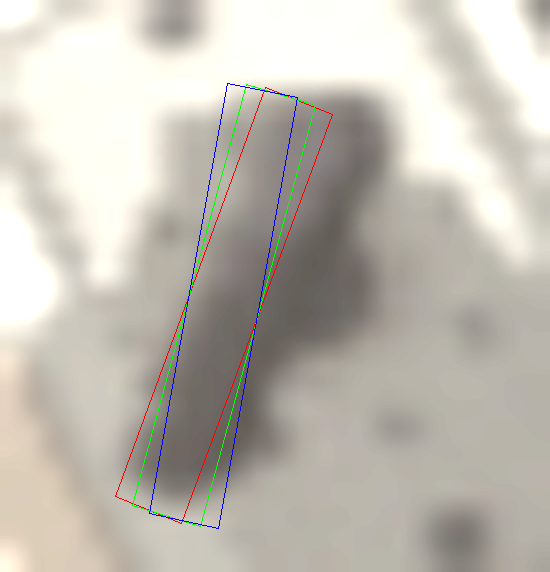

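Run:
```python
from h import *
s=read_state();y,M=toolyaw(s)
h=np.radians(71.2);yt=np.array([np.cos(h),np.sin(h),0]);xt=np.array([np.cos(h+np.pi/2),np.sin(h+np.pi/2),0])
c1=np.array([525.3,-251.5,88.4]);c2=c1-xt*53;c2[2]=105
print("c2",c2, "stage",R.from_euler("z",-YAW,degrees=True).apply(c2-[*T2,0]))
jog(c2+yt*9+[0,0,60],71.2);jog(c2+yt*9,71.2)
print(M[:,2]@yt)
```

```text
c2 [ 575.47241079 -268.58008185  105.        ] stage [-88.78396131  13.28522758 105.        ]
pos [ 342.6 -498.3  231.2] tooly 70.8 tilt [-0.019 -0.002 -1.   ] jog [-0.1454  0.303   0.0614] turn -0.4 j [-0.69  0.37 -0.07  0.01 -1.15 -1.22] w 34.1
pos [ 342.6 -498.3  231.2] tooly 70.8 tilt [-0.019 -0.002 -1.   ] jog [-0.1465  0.3035  0.1213] turn -0.4 j [-0.69  0.37 -0.07  0.01 -1.15 -1.22] w 34.1
-0.007577546993372315
```

Emit:
jog_arm([
  [-0.145,0.303,0.061,-0.4],
  [-0.145,0.303,0.061,-0.4],
  [-0.145,0.303,0.061,-0.4],
  [-0.145,0.303,0.061,-0.4],
  [-0.145,0.303,0.061,-0.4],
  [-0.145,0.303,0.061,-0.4],
  [-0.145,0.303,0.061,-0.4],
  [-0.145,0.303,0.061,-0.4],
])

```text
clock: 12.4
position: [577.2, -260.6, 165.5]
ee_rot: [0.164, 0.986, -0.002, -0.009]
contact_force: [-0.3, 0.4, -0.0]
gripper_width: 34.4
```

Run:
```python
from h import *
h=np.radians(71.2);yt=np.array([np.cos(h),np.sin(h),0])
jog(np.array([575.5,-268.6,105])+yt*9,71.2)
```

```text
pos [ 577.2 -260.6  165.5] tooly 71.2 tilt [-0.019 -0.002 -1.   ] jog [-0.002   0.0014  0.0605] turn -0.0 j [-0.17  0.47 -0.07  0.01 -1.05 -1.74] w 34.4
```

Emit:
jog_arm([
  [-0.001,0.001,0.02,0],
  [-0.002,0.001,0.035,0],
  [-0.002,0.001,0.045,0],
  [-0.002,0.001,0.055,0],
  [-0.002,0.001,0.06,0],
  [-0.002,0.001,0.06,0],
])

```text
clock: 13.15
position: [578.2, -260.9, 105.5]
ee_rot: [0.164, 0.986, -0.003, -0.009]
contact_force: [0.5, -3.5, -0.9]
gripper_width: 34.2
```

```bash
cat >> h.py <<'E'
def pl():
    s=read_state();y,M=toolyaw(s);h=np.radians(71.2);e=np.array([np.cos(h),np.sin(h)]);f=np.array([-e[1],e[0]])
    print("F",(M.T@s["contact_force"]).round(1),"yaw",round(y,1),"pos",s["position"].round(2),"w",round(float(s["gripper_width"]),2),"plane rel c1:",round(float((s["position"][:2]-[525.3,-251.5])@e),2),"x rel c1",round(float((s["position"][:2]-[525.3,-251.5])@f),1))
E
python3 - <<'E'
from h import *
pl();zoom("scene",245,110,345,190,7,"s9")
E
```

```text
F [-1.6 -3.2  0.9] yaw 71.2 pos [ 578.22 -260.93  105.53] w 34.17 plane rel c1: 8.13 x rel c1 -53.1
```

View pics/s9.png

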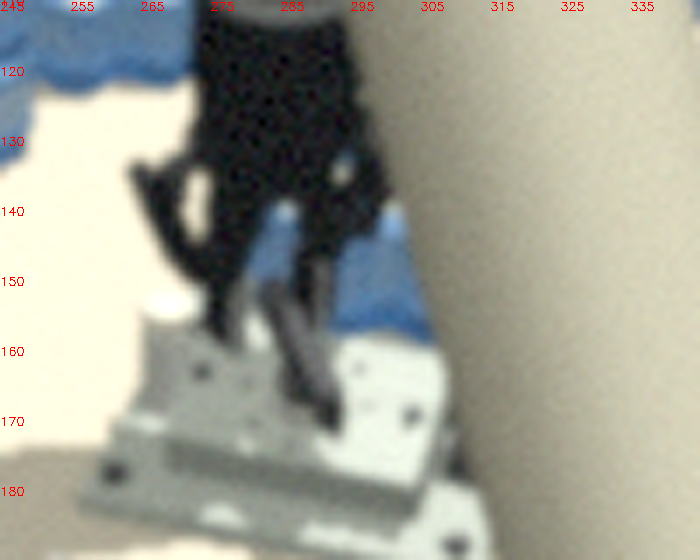

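Emit:
jog_arm([
  [0,-0.003,0,0],
  [0,-0.006,0,0],
  [0,-0.006,0,0],
])

```text
clock: 13.58
position: [576.3, -266.4, 105.6]
ee_rot: [0.164, 0.986, -0.002, -0.009]
contact_force: [1.1, -0.7, -0.6]
gripper_width: 33.9
```

Run:
```python
from h import *
pl()
```

```text
F [-1.3 -0.3  0.6] yaw 71.1 pos [ 576.34 -266.45  105.6 ] w 33.92 plane rel c1: 2.3 x rel c1 -53.1
```

Emit:
jog_arm([
  [0,-0.001,0,0],
  [0,-0.001,0,0],
])

```text
clock: 13.82
position: [576.0, -267.3, 105.7]
ee_rot: [0.164, 0.986, -0.002, -0.009]
contact_force: [0.4, 0.3, 0.0]
gripper_width: 34.1
```

Run:
```python
from h import *
pl()
```

```text
F [-0.3  0.4 -0.1] yaw 71.1 pos [ 576.04 -267.33  105.66] w 34.13 plane rel c1: 1.37 x rel c1 -53.1
```

Emit:
jog_arm([
  [0,-0.001,0,0],
  [0,-0.001,0,0],
])

```text
clock: 14.08
position: [575.7, -268.3, 105.6]
ee_rot: [0.164, 0.986, -0.002, -0.009]
contact_force: [-0.0, -0.2, -0.7]
gripper_width: 34.0
```

Emit:
jog_arm([
  [0,-0.001,0,0],
  [0,-0.001,0,0],
])

```text
clock: 14.32
position: [575.4, -269.3, 105.7]
ee_rot: [0.164, 0.986, -0.002, -0.009]
contact_force: [0.5, 0.3, -0.1]
gripper_width: 34.1
```

Run:
```python
from h import *
pl()
```

```text
F [-0.4  0.5  0.1] yaw 71.1 pos [ 575.36 -269.32  105.66] w 34.11 plane rel c1: -0.73 x rel c1 -53.1
```

Emit:
jog_arm([
  [0,-0.001,0,0],
  [0,-0.001,0,0],
])

```text
clock: 14.58
position: [575.0, -270.3, 105.6]
ee_rot: [0.164, 0.986, -0.002, -0.009]
contact_force: [-0.0, -0.2, 0.1]
gripper_width: 34.4
```

Emit:
jog_arm([
  [0,-0.001,0,0],
  [0,-0.001,0,0],
])

```text
clock: 14.82
position: [574.7, -271.3, 105.7]
ee_rot: [0.164, 0.986, -0.002, -0.009]
contact_force: [-1.1, 0.3, 0.5]
gripper_width: 34.0
```

Run:
```python
from h import *
pl()
```

```text
F [ 1.2 -0.1 -0.5] yaw 71.1 pos [ 574.67 -271.32  105.67] w 33.97 plane rel c1: -2.85 x rel c1 -53.1
```

Emit:
jog_arm([
  [0,-0.001,0,0],
  [0,-0.001,0,0],
])

```text
clock: 15.08
position: [574.4, -272.1, 105.7]
ee_rot: [0.164, 0.986, -0.002, -0.009]
contact_force: [0.1, 1.2, -0.1]
gripper_width: 34.4
```

Emit:
jog_arm([
  [0,-0.001,0,0],
  [0,-0.001,0,0],
])

```text
clock: 15.32
position: [574.3, -272.7, 105.7]
ee_rot: [0.164, 0.986, -0.002, -0.009]
contact_force: [0.7, 3.2, 0.7]
gripper_width: 34.2
```

Run:
```python
from h import *
pl()
```

```text
F [ 0.4  3.3 -0.7] yaw 71.1 pos [ 574.29 -272.66  105.71] w 34.2 plane rel c1: -4.25 x rel c1 -53.2
```

Emit:
jog_arm([
  [0,0,0,0],
  [0,0,0,0],
  [0,0,-0.03,0],
  [0,0,-0.06,0],
  [0,0,-0.06,0],
], hand=0.1)

```text
clock: 15.95
position: [576.9, -273.4, 168.7]
ee_rot: [0.164, 0.986, -0.003, -0.006]
contact_force: [0.6, 0.4, -0.7]
gripper_width: 46.9
```

Run:
```python
from h import *
# c1 plane point, heading 71.2 ; TCP for w=47: center shifts by (w-34.1)/2 along -y, then gap 6 => about same centre
h=np.radians(71.2);yt=np.array([np.cos(h),np.sin(h),0])
jog(np.array([525.3,-251.5,150])-yt*0,71.2)
for a,b in((38.5,45),(39,45),(40,45)):
    A,ha=ccw(np.radians(a),34,88);B,hb=ccw(np.radians(b),34,88);print(a,b,(B-A).round(1),hb-ha)
zoom("scene",245,110,345,190,7,"s10")
```

```text
pos [ 576.9 -273.4  168.7] tooly 71.1 tilt [-0.013 -0.003 -1.   ] jog [0.0557 0.0042 0.0193] turn -0.1 j [-0.19  0.47 -0.06  0.01 -1.05 -1.72] w 46.9
38.5 45 [-0.1 -2.8  0. ] 6.541400484672167
39 45 [-0.1 -2.6  0. ] 6.033020342958622
40 45 [-0.  -2.2  0. ] 5.0188642113548525
```

View pics/s10.png

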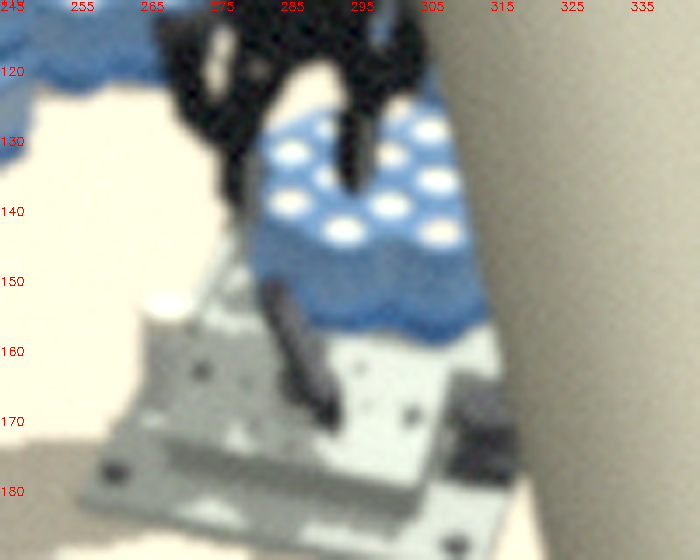

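Emit:
jog_arm([
  [0.055,0.004,0,0],
  [0.055,0.004,0,0],
  [0.055,0.004,0.02,0],
  [0.055,0.004,0.05,0],
  [0.055,0.004,0.07,0],
  [0.055,0.004,0.08,0],
  [0.055,0.004,0.08,0],
])

```text
clock: 16.88
position: [523.5, -251.5, 86.7]
ee_rot: [0.164, 0.986, -0.002, -0.009]
contact_force: [-0.3, -0.0, -0.2]
gripper_width: 46.5
```

```bash
cat >> h.py <<'E'
def pp(head=None):
    "pad plane: +y pad face centre in stage frame about screw grip pt"
    s=read_state();y,M=toolyaw(s);F=M.T@s["contact_force"]
    P=s["position"]+M@np.array([0,s["gripper_width"]/2,0])
    q=R.from_euler("z",-YAW,degrees=True).apply(P-stage(bar(0,52,0),YAW,T2)[0])
    print("F",F.round(1),"yaw",round(y,1),"bar proj heading if aligned",round(y-90-YAW,1),"w",round(float(s["gripper_width"]),2),"+pad rel axis(stage)",q.round(2),"perp dist",round(float(q[0]*np.cos(np.radians(y-YAW))+q[1]*np.sin(np.radians(y-YAW))),2))
E
python3 - <<'E'
from h import *
pp()
for th in(35,38,40,42,45):
  e=bar(-28,52,np.radians(th),7.5)-bar(0,52,0);phi=np.arctan2(np.sin(np.radians(th)),np.cos(np.radians(th))*c25)
  print(th,"phi",np.degrees(phi).round(1),"perp",(-np.sin(phi)*e[0]+np.cos(phi)*e[1]).round(2))
E
```

```text
F [ 0.2 -0.1  0.2] yaw 71.1 bar proj heading if aligned 44.8 w 46.51 +pad rel axis(stage) [-26.52  -9.25 -20.62] perp dist 12.13
35 phi 37.7 perp 7.25
38 phi 40.8 perp 7.21
40 phi 42.8 perp 7.18
42 phi 44.8 perp 7.16
45 phi 47.8 perp 7.12
```

Emit:
jog_arm([
  [0,-0.002,0,0],
  [0,-0.004,0,0],
  [0,-0.004,0,0],
])

```text
clock: 17.25
position: [522.4, -255.6, 87.3]
ee_rot: [0.164, 0.986, -0.002, -0.008]
contact_force: [0.1, -0.6, 1.6]
gripper_width: 47.0
```

Emit:
jog_arm([
  [0,-0.001,0,0],
  [0,-0.001,0,0],
])

```text
clock: 17.5
position: [522.2, -256.6, 87.5]
ee_rot: [0.164, 0.986, -0.002, -0.008]
contact_force: [0.6, 0.5, -1.0]
gripper_width: 47.0
```

Emit:
jog_arm([
  [0,-0.001,0,0],
  [0,-0.001,0,0],
])

```text
clock: 17.75
position: [521.8, -257.6, 87.5]
ee_rot: [0.164, 0.986, -0.002, -0.008]
contact_force: [-0.6, -0.3, -0.3]
gripper_width: 46.8
```

Run:
```python
from h import *
pp()
```

```text
F [ 0.5 -0.4  0.3] yaw 71.1 bar proj heading if aligned 44.8 w 46.79 +pad rel axis(stage) [-21.95 -13.32 -19.78] perp dist 6.0
```

Emit:
jog_arm([
  [0,-0.001,0,0],
  [0,-0.001,0,0],
])

```text
clock: 18.0
position: [521.6, -258.4, 87.5]
ee_rot: [0.164, 0.986, -0.002, -0.008]
contact_force: [0.3, 0.8, 0.1]
gripper_width: 47.0
```

Emit:
jog_arm([
  [0,-0.001,0,0],
  [0,-0.001,0,0],
])

```text
clock: 18.25
position: [521.3, -258.9, 87.5]
ee_rot: [0.164, 0.986, -0.002, -0.008]
contact_force: [0.1, 3.4, 1.3]
gripper_width: 47.2
```

Run:
```python
from h import *
pp()
```

```text
F [ 1.   3.3 -1.3] yaw 71.1 bar proj heading if aligned 44.8 w 47.25 +pad rel axis(stage) [-21.1  -14.25 -19.77] perp dist 4.75
```

```bash
cat >> h.py <<'E'
def tgt(phi,perp,along=-25,z=88):
    s=read_state();w=s["gripper_width"];p=np.radians(phi)
    n=np.array([-np.sin(p),np.cos(p),0]);b=np.array([np.cos(p),np.sin(p),0])
    Q=stage(bar(0,52,0)+n*perp+b*along,YAW,T2)[0]
    h=np.radians(YAW+phi+90);yt=np.array([np.cos(h),np.sin(h),0])
    C=Q-yt*47/2;C[2]=z;jog(C,YAW+phi+90)
E
python3 - <<'E'
from h import *
tgt(44.8,4.9);tgt(45.5,3.2);tgt(46.5,3.2);tgt(47.8,3.2)
E
```

```text
pos [ 521.3 -258.9   87.5] tooly 71.1 tilt [-0.016 -0.001 -1.   ] jog [-0.      0.0003 -0.0005] turn -0.0 j [-0.18  0.48 -0.29  0.01 -0.81 -1.72] w 47.2
pos [ 521.3 -258.9   87.5] tooly 71.1 tilt [-0.016 -0.001 -1.   ] jog [-0.0003 -0.0017 -0.0005] turn -0.7 j [-0.18  0.48 -0.29  0.01 -0.81 -1.72] w 47.2
pos [ 521.3 -258.9   87.5] tooly 71.1 tilt [-0.016 -0.001 -1.   ] jog [-0.0006 -0.0022 -0.0005] turn -1.7 j [-0.18  0.48 -0.29  0.01 -0.81 -1.72] w 47.2
pos [ 521.3 -258.9   87.5] tooly 71.1 tilt [-0.016 -0.001 -1.   ] jog [-0.0011 -0.0027 -0.0005] turn -3.0 j [-0.18  0.48 -0.29  0.01 -0.81 -1.72] w 47.2
```

Emit:
jog_arm([
  [-0.0005,-0.001,0,-1],
  [-0.001,-0.002,0,-2],
  [-0.001,-0.003,0,-3],
  [-0.001,-0.003,0,-3],
])

```text
clock: 18.75
position: [521.1, -262.0, 87.6]
ee_rot: [0.138, 0.99, -0.002, -0.008]
contact_force: [-1.6, 4.3, 2.0]
gripper_width: 46.9
```

Run:
```python
from h import *
pp();tgt(47.8,3.2)
```

```text
F [ 2.7  3.7 -1.9] yaw 74.1 bar proj heading if aligned 47.8 w 46.95 +pad rel axis(stage) [-19.2  -16.8  -19.61] perp dist 2.94
pos [ 521.1 -262.    87.6] tooly 74.1 tilt [-0.017 -0.001 -1.   ] jog [-0.0003  0.0002 -0.0004] turn -0.0 j [-0.19  0.48 -0.29  0.01 -0.82 -1.67] w 46.9
```

Emit:
jog_arm([
  [0,0.007,0,0],
  [0,0.007,0,0],
  [0,0.007,-0.04,0],
  [0,0.007,-0.08,0],
  [-0.03,0.007,-0.08,0],
  [-0.053,0.007,-0.08,0],
  [-0.053,0.007,-0.08,0],
])

```text
clock: 19.62
position: [576.1, -270.2, 166.1]
ee_rot: [0.138, 0.99, -0.002, -0.008]
contact_force: [-0.4, 0.4, 0.1]
gripper_width: 46.9
```

Run:
```python
from h import *
pp();tgt(47.8,3.2+7,along=28,z=105)
zoom("scene",245,110,345,190,7,"s11")
```

```text
F [ 0.5  0.2 -0. ] yaw 74.1 bar proj heading if aligned 47.8 w 46.95 +pad rel axis(stage) [12.56 28.87 58.81] perp dist 10.1
pos [ 576.1 -270.2  166.1] tooly 74.1 tilt [-0.017 -0.001 -1.   ] jog [0.0009 0.0004 0.0611] turn -0.0 j [-0.18  0.47 -0.07  0.   -1.05 -1.67] w 46.9
```

View pics/s11.png

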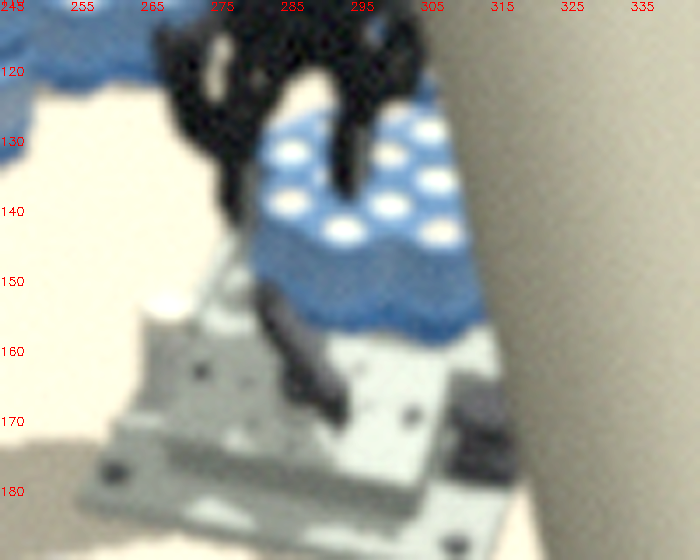

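Emit:
jog_arm([
  [0.001,0,0.02,0],
  [0.001,0,0.035,0],
  [0.001,0,0.05,0],
  [0.001,0,0.06,0],
  [0.001,0,0.06,0],
  [0.001,-0.003,0.06,0],
  [0.001,-0.005,0.06,0],
  [0.001,-0.005,0.06,0],
])

```text
clock: 20.68
position: [571.9, -274.7, 106.6]
ee_rot: [0.139, 0.99, -0.002, -0.008]
contact_force: [0.2, 0.3, 0.6]
gripper_width: 47.4
```

Run:
```python
from h import *
pp()
```

```text
F [-0.1  0.3 -0.6] yaw 74.1 bar proj heading if aligned 47.8 w 47.37 +pad rel axis(stage) [14.59 23.31 -0.66] perp dist 4.87
```

Emit:
jog_arm([
  [0,-0.001,0,0],
  [0,-0.001,0,0],
])

```text
clock: 20.92
position: [571.8, -275.3, 106.6]
ee_rot: [0.139, 0.99, -0.001, -0.008]
contact_force: [-0.2, 2.1, -0.3]
gripper_width: 47.3
```

Run:
```python
from h import *
pp()
```

```text
F [0.8 2.  0.3] yaw 74.1 bar proj heading if aligned 47.8 w 47.28 +pad rel axis(stage) [15.13 22.89 -0.61] perp dist 4.18
```

Emit:
jog_arm([
  [0,0.005,0,0],
  [0,0.005,0,0],
  [0,0.005,-0.04,0],
  [0,0.005,-0.09,0],
  [0,0.005,-0.14,0],
  [0.05,-0.1,-0.14,0],
  [0.15,-0.35,-0.14,0],
  [0.15,-0.35,-0.14,0],
  [0.15,-0.35,-0.14,0],
  [0.15,-0.35,-0.14,0],
])

```text
clock: 22.18
position: [377.5, -514.8, 250.2]
ee_rot: [0.138, 0.99, -0.002, -0.008]
contact_force: [1.1, -0.5, 0.9]
gripper_width: 46.9
```

Run:
```python
from h import *
print(read_state()["contact_force"])
zoom("scene",245,110,345,190,7,"s12");zoom("top",262,130,362,215,7,"t12")
for n,(x0,y0,x1,y1) in dict(s12=(276,146,302,172),t12=(278,168,303,194)).items():
    i=cv2.imread(f"pics/{n}_full.png")[y0:y1,x0:x1]
    cv2.imwrite(f"pics/{n}_z.png",cv2.convertScaleAbs(cv2.resize(i,None,fx=22,fy=22,interpolation=cv2.INTER_CUBIC),alpha=2.5))
```

```text
[ 1.14987869 -0.46757956  0.91457168]
```

View pics/s12_z.png

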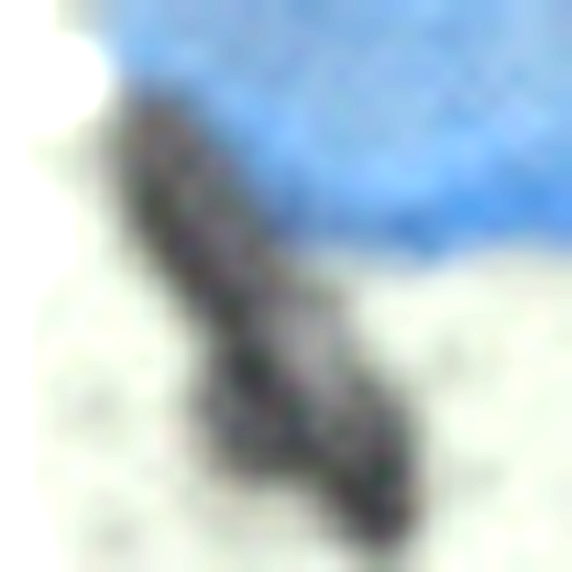

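View pics/t12_z.png

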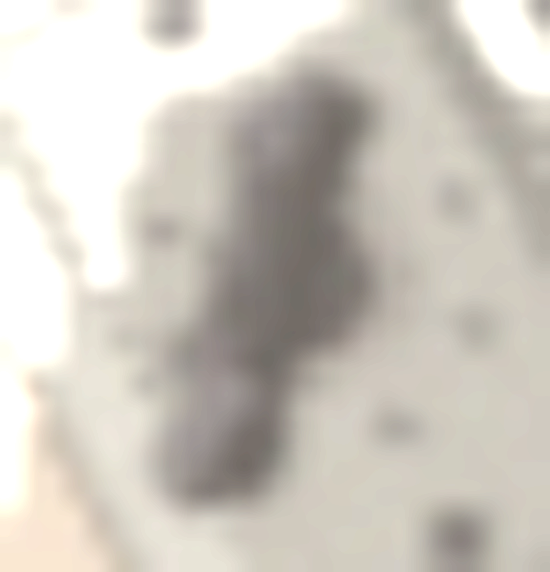

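View pics/t12.png

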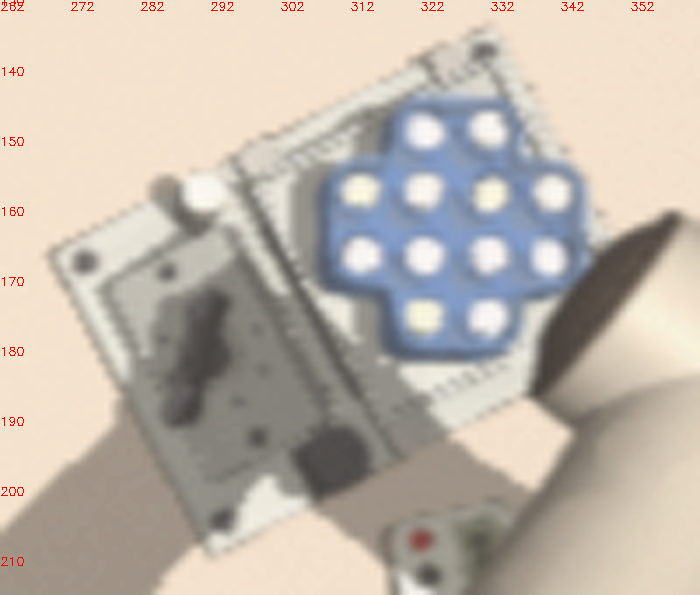

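Run:
```python
from h import *
for n,x0,x1,cen in(("t12",280,300,None),("s12",276,300,None)):
    g=cv2.cvtColor(cv2.imread(f"pics/{n}_full.png"),cv2.COLOR_BGR2GRAY).astype(int)
    r=range(170,193) if n[0]=="t" else range(148,173)
    for y in r: print(y,*[f"{v:3d}" for v in g[y,x0:x1]])
```

```text
170 118 119 119 118 114 105 108 116 117 114 100  86  81  81  82  82  82  74  69  77
171 118 118 118 118 118 116 114 113 100  90  84  71  64  69  77  82  83  80  72  69
172 118 118 119 118 115 100  90  88  83  76  68  61  53  52  61  75  82  82  74  67
173 117 117 118 117 102  86  82  81  74  65  61  55  49  45  54  73  81  82  81  73
174 117 118 118 117  99  85  81  81  68  59  61  54  47  46  62  77  82  81  82  76
175 108 116 117 114  96  83  82  80  69  59  55  50  45  50  70  80  82  82  83  82
176 105 115 115 101  86  82  82  81  69  55  50  47  45  52  69  78  81  81  74  78
177  91 107 114  97  83  80  81  80  67  55  49  46  46  57  70  76  80  80  73  76
178  94 103 113  98  77  69  76  74  64  54  48  45  44  51  67  75  78  82  81  80
179  96  91 111 101  83  78  79  67  59  53  47  45  44  49  60  72  76  80  81  82
180 113  95 114 102  84  82  80  68  55  50  47  44  45  48  53  69  72  79  82  82
181 114  92  88  86  83  80  79  64  51  48  46  43  46  48  54  69  75  79  82  80
182 114  92  89  84  82  79  73  59  50  48  46  44  46  50  62  71  75  79  77  72
183 112 
[... 2631 characters left out ...]

166 125 108 101 101  98  98  99  96  82  65  46  39  34  31  33  40  37  35  51  82  94  99 100 101
167 126 106 101 102 102 102  97  94  89  72  60  48  46  42  39  32  32  30  47  80  89  91  93 100
168 129 109 103 101  97  98 101  97  88  85  78  72  73  65  51  33  27  32  49  76  89  93  97 103
169 133 115 104  99  96  93  96  97  92  86  83  84  84  80  66  48  31  30  45  79  94  99 101 101
170 139 121 106  99  91  88  95  99  97  91  87  87  88  86  79  62  46  41  62  88  98 101 105 104
171 142 126 109  99  95  94  96  99  99  96  93  92  95  94  95  86  70  63  77  93 102 101 103 100
172 138 130 115 101  98 100 100 100  99  94  91  94  96  99 100  96  85  79  92  99 103 103 104 101
```

Run:
```python
from h import *
s=read_state();print(s["clock"],s["joint_vel"].round(3),s["contact_force"].round(1))
print(job_done())
```

```text
22.275 [ 0.078 -0.013 -0.019 -0.029  0.006 -0.045] [ 0.4  0.5 -0.9]
the job is handed in; nothing more can be done
None
```

I turned the gib thumbscrew clockwise onto its firm stop, backed it off to about 45° and let go. I handed the job in at about 22 s with the arm well clear of everything.

I never clamped the bar. The tool could only point straight down, so I straddled one end of the bar with the partly open fingers and pushed with one pad at a time.

- **Bottoming:** at the stop, the push force rose from about 4 N to about 15 N with only about 0.5 mm of further movement. That is well above the roughly 3 N needed just to turn the screw.
- **Back-off:** my first pass stopped short; a later touch check put it at about 39°. I then pushed it on in the same direction.
- **Stray contact:** while checking, the far pad touched the bar with about 3 N and probably turned it about 1–2° further out. The final correction took this into account.
- **Final angle:** the three last checks disagree by a few degrees, so I take the result as 45° within about 2°:

| Check | Angle |
|---|---|
| Touching both ends of the bar | about 46° |
| Top camera | about 47–48° |
| Scene camera | about 42–44° |

- **Model error:** the contact readings sat about 5 mm off my camera-based position for the screw along the stage. I therefore set the final angle from the touch on both ends, not from that position.
- **Surroundings:** the vial block, vial, lock knob and timer look unmoved in the last pictures. I did not recheck the tape, beaker or marker, but the arm did not go near them.

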